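Load the inspection stage and set its jaw screw

TASK

Lift the specimen tray by its centre fin, carry it level so that its three chips stay in it, and set it down (do not drop it) flat into the nest of the inspection stage and let go of it. Then turn the stage's winged thumbscrew clockwise (seen from above) until it seats against its stop, back it off a quarter turn, and finish right there, still gripping the thumbscrew and holding it still. Leave everything else on the bench undisturbed.

Things in the scene. Friction and masses are not known exactly. Their poses are not given: they have to be found in the camera images.
- tray_grip (a point): specimen tray: black open tray 120 (x) x 90 (y) mm, walls 18 mm high, floor 3 mm, with an upright aluminium lifting fin in its middle, 44 mm long (x), 12 mm thick (y), its top 62 mm above the tray's underside. About 0.25 kg; three chips lie loose in it. This point is in the fin on the tray's centre line, 46 mm above the underside; z up. The tray is the same turned half round
- nest (a point): centre of the tray's place on the inspection stage, on the plate's top face (12 mm above the table), where the tray's underside must rest. x: along the tray's 120 mm side and fin; y points away from the thumbscrew. Black ribs 8 mm high bound the nest on -x, +x and +y, 4 mm clear of a centred tray; on -y is the steel jaw
- stage: fixed inspection stage: aluminium plate 170 (x) x 240 (y) x 12 mm; origin under its centre, axes parallel to the nest's; nest centre at y = +58 mm, thumbscrew axis at y = -60 mm. The thumbscrew drives a low steel jaw, 4 mm clear of a centred tray with the screw seated and 5 mm per rad farther off as it is backed off
- screw_grip (a point): winged steel thumbscrew, vertical axis, on a grey block (50 x 50 mm, top 42 mm above the table) of the stage. Wing: upright bar 48 mm long (this x), 10 mm thick (y), from 54 to 82 mm above the table. This point: on the axis, 70 mm above the table, turning with the wing; its height is constant. Wing along the nest's y axis: seated; along its x axis: a quarter turn off
- screw (a joint): angle of the thumbscrew in rad: 0 = seated against its hard stop, growing as it is turned anticlockwise seen from above (backed off), up to 2.6. It starts unseated, between 0.7 and 1.45. It turns with a steady friction of about 0.06 N m and stays where it is left; the stop is rigid
- chip0_center (a point): small white square chip package, 16 x 16 x 5 mm, 10 g, lying loose on the tray's floor; this point is its centre
- chip1_center (a point): small white square chip package, 16 x 16 x 5 mm, 10 g, lying loose on the tray's floor; this point is its centre
- chip2_center (a point): small white square chip package, 16 x 16 x 5 mm, 10 g, lying loose on the tray's floor; this point is its centre
- tweezers: bystander, leave alone: steel tweezers, 118 x 12 x 7 mm, lying flat; origin at the middle of the underside
- objective: bystander, leave alone: steel microscope objective standing on the table, 30 mm across, 47 mm tall; origin under its centre
- petri_dish: bystander, leave alone: closed glass dish, 60 mm across, 14 mm high; origin under its centre
- screwdriver: bystander, leave alone: black-handled screwdriver lying along its x, 160 mm long
- plain_tray: bystander, leave alone: black low tray with nine pockets and NO fin, 100 x 90 x 14 mm: not the specimen tray; origin under its centre
- solvent_bottle: bystander, leave alone: amber bottle, 48 mm across, 110 mm tall; origin under its centre
- clamshell: bystander, leave alone: flat black closed carrier box, 70 x 140 x 10 mm; origin under its centre
Mind the look-alikes: they are no part of the job. What is shaped like the part that bears tray_grip but purple or red is not meant.

How it is judged:
By the outcome, as a careful person would: the job done as asked, in the order asked, and still so for the second after the job is handed in, while the arm keeps its last pose, push and grip.
It also fails if it takes over 59 s, if anything falls off the work surface, if the arm or the gripper's body presses on something with over 40 N, if the wrist force passes 120 N, or if a joint passes its speed limit or range.

ROBOT

A 6-joint arm with a two-finger parallel gripper is mounted at the origin on the work surface. World frame = base frame: x ahead of the robot, y to its left, z up, the work surface at z = 0. Lengths are in m, angles in degrees, forces in N, time in s.
With the tool pointing down it reaches from about 0.325 to 0.85 m from the base axis. Payload 15.5 kg.
Tool frame: the origin (TCP) lies at the centre of the arm's flange, where the gripper is bolted on; the fingertips stand 191 mm ahead of it and the grasp point (between the pads) lies 172 mm ahead of it; z points along the fingers, y is the direction in which the jaws open and shut (so a half turn about z gives the same grasp; the last joint's range is limited). The gripper opens to 91 mm and grips with 3 to 60 N. Pads are 32 mm wide; open, the fingers measure 118 mm over their backs; the gripper's body (76 mm by 178 mm) begins 60 mm behind the grasp point.
Start: joints at [69.013, 28.281, 77.091, -0, 74.628, -5.472], TCP at [0.167, 0.602, 0.405] pointing down, gripper open.
Joint ranges: [-166.48, 166.48], [-47.26, 123.95], [12.59, 153.08], [-70.14, 250.14], [6.76, 159.57], [-176.63, 176.63]. Speed limits (degrees/s): [108.29, 108.29, 147.25, 172.46, 172.46, 172.46].

INTERFACE

Orientations are given as [roll, pitch, yaw] about the fixed x, y, z axes, in that order (R = Rz(yaw) Ry(pitch) Rx(roll)).
In Python, from plant import r gives the robot as it stands.
- The arm moves only by the tool carry_out, never from a script. Its arguments are lists of equal length, an entry for each row: "fingers": the finger opening in cm, from 0 to 9.12; "slide": the shift along the world's x, y, z in cm, a list of three; "spin": the turn about the world's z in degrees. A call has 1 to 12 rows; each row is the pose to reach, as a shift and turn from the pose commanded when the call began; what a row does not reach only later rows make up. A row lasts 1/12 s, in which the tool goes at most 41.7 mm and 7.16 degrees, less where a joint would pass 70% of its speed; a pose out of reach is approached as far as the arm can. A call with a gripper value outside its range is refused whole. The fingers move at their own pace and stop on an object; "newtons" is the grip in N (left out, the last holds). Time passes only in rows, so rows that repeat a pose let the fingers close. It gives the time, the measured TCP pose, the force and the opening at its end, in the units of the state.
- r.state(): the state, without advancing time (a new reading comes with each control period).
- r.read_camera(name): name is "scene" or "side" or "wrist"; returns the picture (420x560x3 uint8, red, green, blue); there is no depth.
- r.get_calibration(name): a dict with "fx", "fy", "cx", "cy" (pixels), "k1" (the pictures are not rectified: a ray, as slopes to the right and down, at radius r is drawn at 1 + k1 r^2 times it, then the intrinsics apply), "xyz" and "attitude" of the camera in the world. Camera axes: x right, y up, looking along -z (the intrinsics and any distortion apply to the point x, -y, -z); pixel columns grow to the right and rows downward; lengths in m; the calibration is good to about 2 mm. A picture is of the moment at which its call begins: read the wrist's pose just before it. get_calibration takes no time and is no camera call; for the wrist camera it gives the pose at the moment of the call.
- r.hand_in(): hands the job in, once; it reports no verdict.
The state is a dict: "time": time; "joint_positions": joint angles; "joint_vel": joint speeds; "tau": joint torques, N m; "tool_pos": TCP position; "orientation": TCP orientation; "ft_force": force on the tool from outside, world axes, zero at the start; "moment": the same for the moment, N m; "gripper_width": opening from 0.0 (shut) to 1.0 (fully open).
Only numpy, scipy, OpenCV 4.12 (cv2) and the standard library are available. Lean on these libraries where they do the work, as an engineer would, in place of code of your own. Each camera call takes 0.05 s, during which the arm holds its last target. There are 200 camera calls.

## Working session

There is one attempt and no reset: what is moved stays moved. The work goes in short steps, Python scripts to look and compute and a tool call to move; the robot and the scene stay as the last step left them, time stands still between calls to the robot, and variables do not carry over. Pictures are saved under pics/ and viewed, about 8 in all and at most 12, crops included, and the job is handed in when it is done.

Besides the shell and the picture viewer there is one more tool, called after "Request:" as name(argument=value, ...), one argument or row to a line, values as JSON. carry_out: Moves the arm, as the interface text tells. Its arguments: {"type":"object","properties":{"fingers":{"type":"array","items":{"type":"number"}},"slide":{"type":"array","items":{"type":"array","items":{"type":"number"}}},"spin":{"type":"array","items":{"type":"number"}},"newtons":{"type":"number"}},"required":["fingers","slide","spin"]}

```bash
mkdir -p pics
cat > h.py <<'E'
import numpy as np, cv2
from scipy.spatial.transform import Rotation as R
from plant import r
def cal(n):
    c=r.get_calibration(n); return c
def ray(c,u,v):
    x=(u-c["cx"])/c["fx"]; y=(v-c["cy"])/c["fy"]
    p=cv2.undistortPoints(np.array([[[u,v]]],float),np.array([[c["fx"],0,c["cx"]],[0,c["fy"],c["cy"]],[0,0,1]]),np.array([c["k1"],0,0,0,0.]))[0,0]
    M=R.from_euler('xyz',c["attitude"],degrees=True).as_matrix()
    return np.array(c["xyz"]),M@np.array([p[0],-p[1],-1.])
def onz(c,u,v,z):
    o,d=ray(c,u,v); return o+d*(z-o[2])/d[2]
def pix(c,P):
    M=R.from_euler('xyz',c["attitude"],degrees=True).as_matrix()
    q=M.T@(np.array(P)-np.array(c["xyz"])); x,y=q[0]/-q[2],-q[1]/-q[2]; k=1+c["k1"]*(x*x+y*y)
    return np.array([c["fx"]*x*k+c["cx"],c["fy"]*y*k+c["cy"]])
E
python3 - <<'E'
from h import *
print(r.state())
for n in("scene","side","wrist"):
    c=cal(n);print(n,c);im=r.read_camera(n);cv2.imwrite(f"pics/{n}0.png",im[:,:,::-1])
E
```

```text
{'time': 0.0, 'joint_positions': array([ 6.90109005e+01,  2.83167655e+01,  7.71251783e+01, -8.78135839e-04,
        7.46288704e+01, -5.47269785e+00]), 'joint_vel': array([-0.00084552,  0.04359566, -0.04777326,  0.06395709,  0.03640653,
       -0.00625766]), 'tau': array([-3.16242506e-03, -8.78834653e+01, -3.81876433e+01,  7.03218975e-02,
        5.29179897e-02, -2.29525642e-05]), 'tool_pos': array([0.16715858, 0.60209605, 0.40412925]), 'orientation': array([-1.79929428e+02, -5.91107856e-03,  1.64483828e+02]), 'ft_force': array([-0.48654008, -0.09120893, -0.54503962]), 'moment': array([-0.04674046,  0.0207742 , -0.03089296]), 'gripper_width': 0.9958199015005178}
scene {'fx': 534.282815495479, 'fy': 534.282815495479, 'cx': 284.2257280053669, 'cy': 204.18246016477235, 'k1': -0.14989553240349018, 'xyz': array([1.35740681, 0.26242877, 1.35749034]), 'attitude': array([ 34.17713625,  -0.14656987, 107.22565072])}
side {'fx': 405.161884554222, 'fy': 405.161884554222, 'cx': 274.0711699262143, 'cy': 210.13754431478014, 'k1': -0.050544659205379955, 'xyz': array([ 0.01245101, -0.65069266,  1.04830874]), 'attitude': array([ 41.17187897,   0.52697775, -39.43961823])}
wrist {'fx': 311.31871614192835, 'fy': 311.31871614192835, 'cx': 280.8101358470043, 'cy': 213.74438187722777, 'k1': -0.014926219154523527, 'xyz': array([0.09389514, 0.62140369, 0.38475161]), 'attitude': array([-15.53345703,   0.13661769,  74.50785094])}
```

View pics/scene0.png

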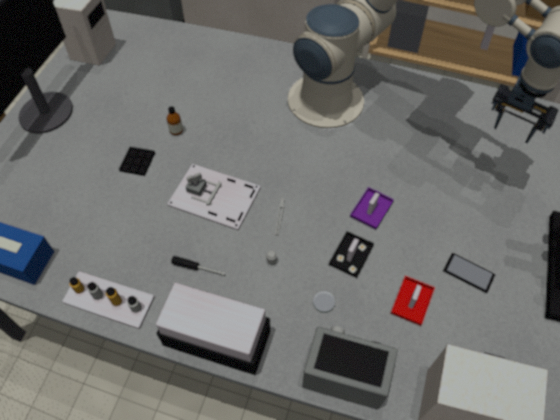

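View pics/side0.png

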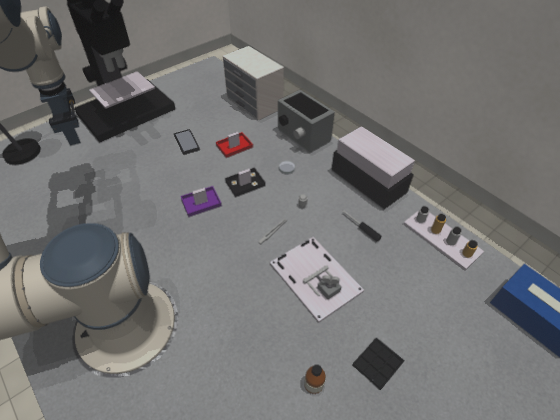

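Scene view: the black finned tray is at about (352,254), and the purple (372,208) and red (413,300) decoys are nearby. The stage plate is at (215,195), with its thumbscrew at (196,185). Next I'll measure with masks.

```bash
cat > m.py <<'E'
from h import *
def comp(mask,near):
    n,l,s,ce=cv2.connectedComponentsWithStats(mask.astype(np.uint8))
    i=min((k for k in range(1,n) if s[k,4]>150),key=lambda k:np.hypot(*(ce[k]-near))); return (l==i).astype(np.uint8)
def rect(c,m,z):
    cs,_=cv2.findContours(m,cv2.RETR_EXTERNAL,cv2.CHAIN_APPROX_NONE); k=max(cs,key=cv2.contourArea)[:,0]
    P=np.array([onz(c,u,v,z)[:2]*1000 for u,v in k.astype(float)],np.float32)
    return cv2.minAreaRect(P)
E
python3 - <<'E'
from m import *
for n,st,tr in(("scene",(215,195),(352,254)),("side",(316,278),(245,182))):
    c=cal(n); im=cv2.imread(f"pics/{n}0.png").astype(int)
    mx=im.max(2); mn=im.min(2)
    b=comp((mx<75),tr); w=comp((mn>165),st)
    print(n,"tray",rect(c,b,.018),b.sum(),"stage",rect(c,w,.012),w.sum())
im=cv2.imread("pics/scene0.png"); a=cv2.resize(im[160:280,160:390],(800,417),interpolation=cv2.INTER_CUBIC)
cv2.imwrite("pics/c1.png",a)
E
```

```text
scene tray ((593.868408203125, 230.0939483642578), (89.49608612060547, 125.6943359375), 78.88432312011719) 913 stage ((514.1478271484375, -224.17312622070312), (231.1859588623047, 161.4900665283203), 85.30631256103516) 1903
side tray ((583.779541015625, 225.08949279785156), (103.10566711425781, 124.08209991455078), 78.50926971435547) 460 stage ((511.8475036621094, -222.7694854736328), (237.17469787597656, 166.8874969482422), 85.49462890625) 2749
```

View pics/c1.png

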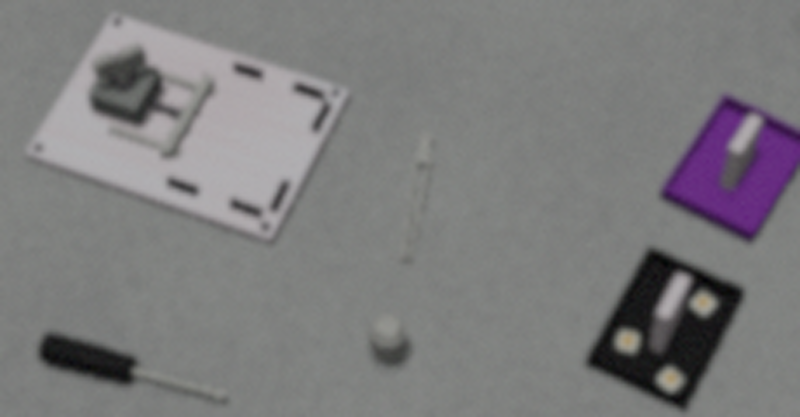

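The crop shows the three chips in the tray and the nest toward +y of the stage. The tray is at about (590,228) mm, yaw about -11°. The stage centre is at about (513,-223), with its x axis at about -4.6°. I'll bring the wrist camera over the tray.

Request:
carry_out(
  fingers=[9,9,9,9,9,9,9,9,9,9,9,9],
  slide=[
    [1.5,-2.5,0],
    [3.5,-5.5,0],
    [6,-9,0],
    [8,-12,0],
    [10,-15,0],
    [12,-18,0],
    [14,-21,0],
    [16.5,-23,0],
    [19.5,-25,-1],
    [22.5,-27,-2],
    [25.5,-29,-3],
    [28.5,-31,-4],
  ],
  spin=[0,0,0,1,1,2,2,3,3,4,4,4],
)

```text
time: 1.15
tool_pos: [0.4534, 0.2909, 0.3643]
orientation: [180.0, 0.0, 168.5]
ft_force: [0.2, 1.0, 0.0]
gripper_width: 0.987
```

Request:
carry_out(
  fingers=[9,9,9,9,9,9,9,9],
  slide=[
    [3,-2,-1],
    [6,-3.5,-2],
    [9,-5,-3],
    [12,-6,-3.5],
    [13.8,-6.4,-3.5],
    [13.8,-6.4,-3.5],
    [13.8,-6.4,-3.5],
    [13.8,-6.4,-3.5],
  ],
  spin=[0,0,0,0,0,0,0,0],
)

```text
time: 1.82
tool_pos: [0.5895, 0.2284, 0.3295]
orientation: [-180.0, -0.1, 168.5]
ft_force: [-0.1, -0.2, 1.1]
gripper_width: 0.986
```

Run:
```python
from h import *
import json
s=r.state();c=cal("wrist");im=r.read_camera("wrist");cv2.imwrite("pics/w1.png",im[:,:,::-1])
print(s["time"],s["tool_pos"],s["orientation"],c["xyz"],c["attitude"])
json.dump({k:np.array(v).tolist() for k,v in c.items()},open("w1.json","w"))
```

```text
1.8167 [0.58949131 0.22837135 0.3294533 ] [-1.79979118e+02 -5.80225855e-02  1.68488194e+02] [0.51498932 0.24256104 0.31009911] [-15.47972112   0.09222648  78.51374158]
```

View pics/w1.png

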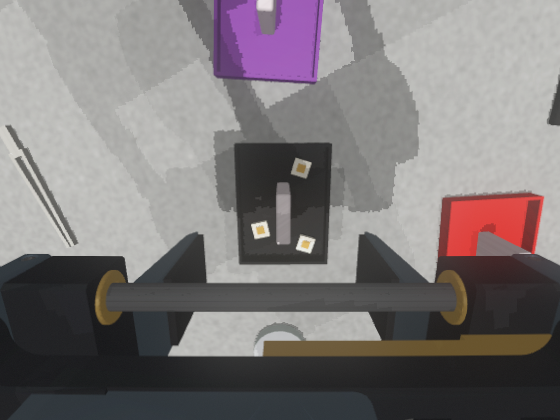

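The tray rim corners are at about (235,143), (331,143), (328,263), (239,263), and the fin top runs (283,183) to (284,243). Now I'll compute positions.

Run:
```python
from m import *
import json
c=json.load(open("w1.json")); im=cv2.imread("pics/w1.png").astype(int)
mx=im.max(2); roi=np.zeros(mx.shape,bool); roi[130:272,225:340]=1
g=(mx<48)&roi; m=comp(g,(283,205)); 
cs,_=cv2.findContours(m,cv2.RETR_EXTERNAL,cv2.CHAIN_APPROX_NONE); print(cv2.boundingRect(max(cs,key=len)), rect(c,m,.018))
for u in(228,233,236,240):print(u,mx[200,u],end=' ')
f=comp((mx>85)&(mx-im.min(2)<25)&roi&(np.abs(np.arange(560)-284)<11)[None,:],(284,213))
print("finmask",cv2.boundingRect(f))
print(mx[175:250:2,284].tolist(), mx[215,270:298].tolist())
```

```text
(248, 144, 82, 67) ((560.7401123046875, 239.9835205078125), (76.66739654541016, 62.1663932800293), 73.62358856201172)
228 112 233 108 236 79 240 50 finmask (276, 182, 15, 63)
[41, 41, 41, 42, 116, 121, 121, 121, 121, 122, 154, 161, 161, 160, 160, 162, 164, 163, 165, 162, 146, 148, 146, 147, 150, 145, 146, 146, 146, 147, 149, 147, 145, 146, 141, 74, 70, 72] [67, 67, 67, 66, 66, 64, 122, 143, 148, 149, 148, 149, 147, 146, 146, 147, 148, 148, 145, 141, 97, 54, 50, 49, 49, 50, 50, 57]
```

Run:
```python
from m import *
import json
c=json.load(open("w1.json")); im=cv2.imread("pics/w1.png").astype(int)
mx=im.max(2); roi=np.zeros(mx.shape,bool); roi[130:272,225:340]=1
for t in(80,90):
    m=comp((mx<t)&roi,(283,205)); print(t,cv2.boundingRect(m), rect(c,m,.018))
f=((mx>135)&(mx-im.min(2)<30)&roi); f[:194]=0;f[246:]=0; f[:,:272]=0; f[:,294:]=0
print(cv2.boundingRect(f.astype(np.uint8)),rect(c,comp(f,(284,219)),.062))
a=onz(c,283.5,194,.062)*1000;b=onz(c,283.5,244.5,.062)*1000;print(a,b,(a+b)/2)
```

```text
80 (234, 143, 98, 121) ((587.0298461914062, 229.16017150878906), (89.9189453125, 119.40608215332031), 78.55364227294922)
90 (234, 143, 98, 121) ((587.0254516601562, 229.122802734375), (90.3857650756836, 119.40752410888672), 78.54865264892578)
(277, 194, 13, 51) ((587.52685546875, 229.3004913330078), (10.183428764343262, 43.3338508605957), 78.53389739990234)
[566.3609733  233.94537675  62.        ] [609.29020219 225.32528948  62.        ] [587.82558775 229.63533311  62.        ]
```

Request:
carry_out(
  fingers=[9,9,9,9,9,9,9,9],
  slide=[
    [-0.2,0.1,-2],
    [-0.2,0.1,-4],
    [-0.2,0.1,-6],
    [-0.2,0.1,-8],
    [-0.2,0.1,-10],
    [-0.2,0.1,-11.1],
    [-0.2,0.1,-11.1],
    [-0.2,0.1,-11.1],
  ],
  spin=[0,0,0,0,0,0,0,0],
)

```text
time: 2.53
tool_pos: [0.5878, 0.2295, 0.219]
orientation: [-180.0, -0.0, 168.5]
ft_force: [0.2, 0.3, 0.4]
gripper_width: 0.988
```

Request:
carry_out(
  fingers=[6,4,2,1,0.8,0.8,0.8,0.8,0.8,0.8,0.8,0.8],
  slide=[
    [0,0,0],
    [0,0,0],
    [0,0,0],
    [0,0,0],
    [0,0,0],
    [0,0,0],
    [0,0,0],
    [0,0,0],
    [0,0,0],
    [0,0,0],
    [0,0,0],
    [0,0,0],
  ],
  spin=[0,0,0,0,0,0,0,0,0,0,0,0],
  newtons=30,
)

```text
time: 3.53
tool_pos: [0.5882, 0.2292, 0.2187]
orientation: [180.0, -0.0, 168.5]
ft_force: [1.4, 0.7, -0.4]
gripper_width: 0.138
```

Request:
carry_out(
  fingers=[0.8,0.8,0.8,0.8,0.8,0.8,0.8,0.8,0.8,0.8,0.8,0.8],
  slide=[
    [0,0,0.2],
    [0,0,0.6],
    [0,0,1.3],
    [0,0,2.3],
    [0,0,3.6],
    [0,0,5],
    [0,0,6.4],
    [0,0,7.8],
    [0,0,9],
    [0,0,9.7],
    [0,0,10],
    [0,0,10],
  ],
  spin=[0,0,0,0,0,0,0,0,0,0,0,0],
)

```text
time: 4.53
tool_pos: [0.5883, 0.2293, 0.3194]
orientation: [180.0, 0.1, 168.5]
ft_force: [0.7, 0.7, -2.6]
gripper_width: 0.132
```

Request:
carry_out(
  fingers=[0.8,0.8,0.8,0.8,0.8,0.8,0.8,0.8,0.8,0.8,0.8,0.8],
  slide=[
    [0.1,-0.4,0.1],
    [0.3,-1.2,0.3],
    [0.5,-2.4,0.5],
    [0.8,-4,0.9],
    [1.1,-6,1.3],
    [1.5,-8,1.8],
    [1.9,-10,2.3],
    [2.3,-12,2.8],
    [2.7,-14,3.3],
    [3.1,-16,3.8],
    [3.5,-18,4.3],
    [3.8,-20,4.8],
  ],
  spin=[0,0,0,0.4,0.8,1.2,1.6,2,2.4,2.8,3.2,3.6],
)

```text
time: 5.53
tool_pos: [0.6262, 0.0269, 0.3667]
orientation: [-180.0, -0.0, 172.1]
ft_force: [0.4, -0.1, -2.5]
gripper_width: 0.136
```

Request:
carry_out(
  fingers=[0.8,0.8,0.8,0.8,0.8,0.8,0.8,0.8,0.8,0.8,0.8,0.8],
  slide=[
    [0.4,-2,0.4],
    [0.8,-4,0.8],
    [1.2,-6,1.2],
    [1.6,-8,1.6],
    [2,-10,2],
    [2.4,-12,2.4],
    [2.8,-14,2.8],
    [3,-16,3],
    [3.2,-17.8,3.2],
    [3.3,-19.2,3.4],
    [3.4,-19.8,3.4],
    [3.4,-20,3.4],
  ],
  spin=[0.4,0.8,1.2,1.6,2,2.4,2.8,3,3.2,3.3,3.3,3.3],
)

```text
time: 6.53
tool_pos: [0.66, -0.1722, 0.4004]
orientation: [-180.0, -0.0, 175.3]
ft_force: [-0.2, -0.4, -2.6]
gripper_width: 0.125
```

Request:
carry_out(
  fingers=[0.8,0.8,0.8,0.8],
  slide=[
    [0,0,0],
    [0,0,0],
    [0,0,0],
    [0,0,0],
  ],
  spin=[0,0,0,0],
)

```text
time: 6.87
tool_pos: [0.6602, -0.1699, 0.4007]
orientation: [180.0, -0.0, 175.4]
ft_force: [0.6, -0.1, -2.1]
gripper_width: 0.131
```

Run:
```python
from h import *
import json
s=r.state();c=cal("wrist");im=r.read_camera("wrist");cv2.imwrite("pics/w2.png",im[:,:,::-1])
print(s["time"],s["tool_pos"],s["orientation"],c["xyz"],c["attitude"],s["gripper_width"])
json.dump({k:np.array(v).tolist() for k,v in c.items()},open("w2.json","w"))
```

```text
6.8667 [ 0.66018445 -0.1699346   0.40070521] [ 1.79992160e+02 -8.44555557e-03  1.75435358e+02] [ 0.58442754 -0.16484509  0.3812505 ] [-1.55151381e+01  6.09417363e-02  8.54604064e+01] 0.13059010620116565
```

View pics/w2.png

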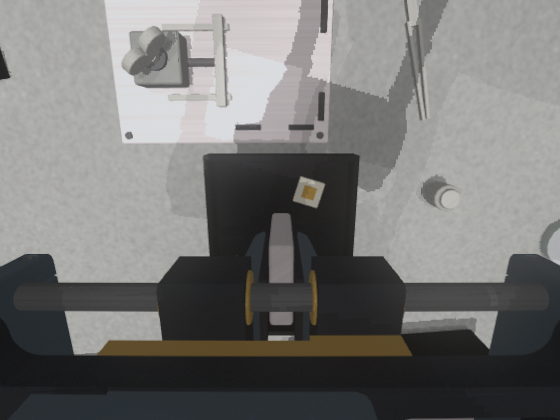

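The plate's lower corners are at (122,142) and (331,142). The wing is at about (145,50), and the tray is held level. I'll fit lines to the plate edges.

Run:
```python
from m import *
import json
c=json.load(open("w2.json")); im=cv2.imread("pics/w2.png").astype(int)
mn=im.min(2); mx=im.max(2)
# plate vs table: check profile
print(im[120,100:135:2].sum(1)//3, im[120,322:345:2].sum(1)//3, im[130:152:2,180].sum(1)//3)
print("rib +x col 300", (im[118:136,300].sum(1)//3).tolist(), "rib +y row 105",(im[105,310:335].sum(1)//3).tolist())
d=np.asarray(im.sum(2)/3)
def fit(pts,z=.012):
    P=np.array([onz(c,u,v,z)[:2]*1000 for u,v in pts]); vx,vy,x,y=cv2.fitLine(P.astype(np.float32),cv2.DIST_HUBER,0,.01,.01).ravel()
    res=(P-[x,y])@[-vy,vx]; return np.array([x,y]),np.array([vx,vy]),res.std()
g=cv2.GaussianBlur(d.astype(np.float32),(3,3),0)
bot=[(u,136+np.argmin(np.diff(g[136:148,u]))+.5) for u in range(135,200,3)]
lef=[(112-0+0+ (lambda b:np.argmax(np.diff(g[v,b-10:b+10]))+b-10-112+.5)(int(105+ (v/142)*17)),v) for v in range(10,128,4)]
L=[("bot",fit(bot)),("lef",fit(lef))]
rg=[(324+np.argmin(np.diff(g[v,324:342]))+.5,v) for v in range(10,138,4)]
L.append(("rig",fit(rg)))
print(bot[::6],lef[::6],rg[::6])
for n,(p,v,s) in L: print(n,p,np.degrees(np.arctan2(v[1],v[0])),s)
def X(a,b):
    t=np.linalg.solve(np.c_[a[1],-b[1]],b[0]-a[0]); return a[0]+a[1]*t[0]
A=X(L[0][1],L[1][1]);B=X(L[0][1],L[2][1]);print(A,B,np.linalg.norm(A-B))
cv2.imwrite("pics/c2.png",cv2.resize(cv2.imread("pics/w2.png")[0:150,90:350],(800,462),interpolation=cv2.INTER_CUBIC))
```

```text
[172 171 167 168 172 173 173 171 169 168 214 218 218 218 219 219 219 219] [ 88 144 154 137 114 113 112 115 116 113 112 112] [219 219 214 211 206 210 195 156 159 160 159]
rib +x col 300 [149, 149, 146, 146, 146, 147, 112, 68, 62, 61, 60, 69, 120, 142, 144, 144, 145, 145] rib +y row 105 [135, 135, 135, 135, 135, 134, 134, 135, 87, 62, 62, 63, 63, 64, 113, 151, 158, 158, 150, 121, 116, 117, 117, 118, 117]
[(135, np.float64(142.5)), (153, np.float64(142.5)), (171, np.float64(142.5)), (189, np.float64(142.5))] [(np.float64(105.5), 10), (np.float64(108.5), 34), (np.float64(111.5), 58), (np.float64(114.5), 82), (np.float64(117.5), 106)] [(np.float64(332.5), 10), (np.float64(331.5), 34), (np.float64(330.5), 58), (np.float64(329.5), 82), (np.float64(328.5), 106), (np.float64(327.5), 130)]
bot [ 590.4883 -299.5621] 85.32153 0.004123985177484357
lef [ 497.08347 -343.63898] -4.813531 0.30316771480875343
rig [ 531.1036  -107.11872] -4.619985 0.3263537958659321
[ 586.2666 -351.1491] [ 605.7436   -113.150314] 238.79442
```

View pics/c2.png

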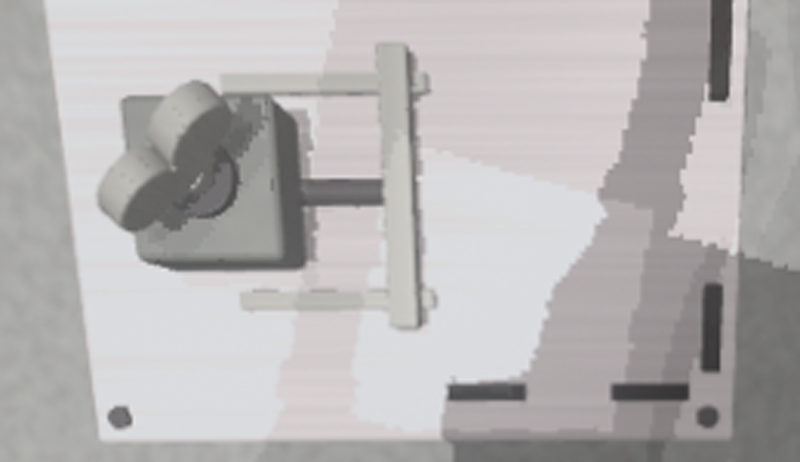

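The crop shows the wing turned to roughly 45°, the jaw, and the ribs around the nest. I'll cross-check with the ribs and check how the tray sits in the hand.

Run:
```python
from m import *
import json
c=json.load(open("w2.json"))
ang=np.radians(-4.67); ux=np.array([np.cos(ang),np.sin(ang)]); uy=np.array([-ux[1],ux[0]])
S=np.array([511.3,-225.2])
def st(u,v,z): d=onz(c,u,v,z)[:2]*1000-S; return np.round([d@ux,d@uy-58],1)
print("ribx inner/outer",st(300,123.7,.020),st(300,130,.02)," riby inner(bottom)",st(317.8,105,.012),"outer top",st(324,105,.020))
print("left hole, right hole",st(128.5,135,.012),st(320,135,.012))
s=np.array([660.2,-169.9])
im=cv2.imread("pics/w2.png").astype(int).sum(2)/3
print(im[146:162,260].round().tolist(),im[200,198:216].round().tolist(),im[200,348:364].round().tolist())
for u,v in((280,153.5),(205.5,200),(357.5,200)):
    d=onz(c,u,v,.200)[:2]*1000-s; a=np.radians(-4.57); print(u,v,d@[np.cos(a),np.sin(a)],d@[-np.sin(a),np.cos(a)])
# wing lobes: top z=.082
for u,v in((90+195*.325,100*.325),(90+125*.325,172*.325)): print(st(u,v,.082)+[0,118])
```

```text
ribx inner/outer [63.9 29.1] [70.7 29.3]  riby inner(bottom) [43.5 49.2] outer top [44.  55.2]
left hole, right hole [  76.5 -168.3] [76.3 52.9]
[114.0, 112.0, 110.0, 108.0, 107.0, 109.0, 109.0, 76.0, 54.0, 56.0, 58.0, 58.0, 57.0, 57.0, 57.0, 55.0] [156.0, 157.0, 157.0, 155.0, 153.0, 152.0, 151.0, 122.0, 70.0, 49.0, 48.0, 49.0, 47.0, 45.0, 43.0, 43.0, 43.0, 44.0] [38.0, 39.0, 40.0, 42.0, 43.0, 45.0, 45.0, 45.0, 88.0, 155.0, 168.0, 169.0, 169.0, 168.0, 167.0, 162.0]
280 153.5 -61.4877059737119 -1.6483923581379814
205.5 200 -34.104452970769586 -46.1741594099053
357.5 200 -34.175192012882945 44.63756081327657
[-11.3  15.4]
[ 7.1 -6.6]
```

The ribs agree to within 0.2 mm. The nest is at (516.0,-167.4) with yaw 175.33, and the tray centre sits about (-1.4,-0.7) mm from the TCP. The TCP target is therefore (517.5,-166.9).

Request:
carry_out(
  fingers=[0.8,0.8,0.8,0.8,0.8,0.8,0.8,0.8,0.8,0.8,0.8,0.8],
  slide=[
    [-0.3,0,0],
    [-1,0,0],
    [-2.2,0.1,0],
    [-3.8,0.1,0],
    [-5.6,0.1,0],
    [-7.4,0.2,0],
    [-9.2,0.2,0],
    [-11,0.2,0],
    [-12.6,0.3,0],
    [-13.7,0.3,0],
    [-14.2,0.3,0],
    [-14.27,0.3,0],
  ],
  spin=[0,0,0,0,0,0,-0.1,-0.1,-0.1,-0.1,-0.1,-0.1],
)

```text
time: 7.92
tool_pos: [0.5165, -0.1676, 0.401]
orientation: [-180.0, -0.0, 175.3]
ft_force: [1.7, 0.0, -2.8]
gripper_width: 0.13
```

Request:
carry_out(
  fingers=[0.8,0.8,0.8,0.8,0.8,0.8,0.8,0.8,0.8,0.8,0.8,0.8],
  slide=[
    [0,0,-0.3],
    [0,0,-1],
    [0,0,-2.2],
    [0,0,-3.8],
    [0,0,-5.5],
    [0,0,-7.3],
    [0,0,-9.1],
    [0,0,-10.9],
    [0,0,-12.5],
    [0,0,-13.6],
    [0,0,-14],
    [0,0,-14],
  ],
  spin=[0,0,0,0,0,0,0,0,0,0,0,0],
)

```text
time: 8.92
tool_pos: [0.5176, -0.1676, 0.2593]
orientation: [180.0, -0.1, 175.3]
ft_force: [-0.5, -0.8, -1.3]
gripper_width: 0.132
```

Request:
carry_out(
  fingers=[0.8,0.8,0.8],
  slide=[
    [0,0,0],
    [0,0,0],
    [0,0,0],
  ],
  spin=[0,0,0],
)

```text
time: 9.17
tool_pos: [0.5178, -0.1678, 0.2614]
orientation: [-180.0, 0.1, 175.3]
ft_force: [-0.7, 0.1, -2.0]
gripper_width: 0.129
```

Run:
```python
from h import *
s=r.state();print(s["time"],s["tool_pos"],s["orientation"],s["ft_force"])
a=r.read_camera("scene")[:,:,::-1];b=r.read_camera("side")[:,:,::-1]
f=lambda i:cv2.resize(i,(400,300),interpolation=cv2.INTER_CUBIC)
cv2.imwrite("pics/c3.png",np.vstack([np.hstack([f(a[155:230,150:250]),f(b[225:330,250:390])]),np.hstack([f(r.read_camera("wrist")[:,:,::-1]),f(a)])]))
```

```text
9.1667 [ 0.51778401 -0.1678474   0.26139632] [-1.79972844e+02  7.16937103e-02  1.75290015e+02] [-0.69943421  0.10142831 -2.04159719]
```

View pics/c3.png

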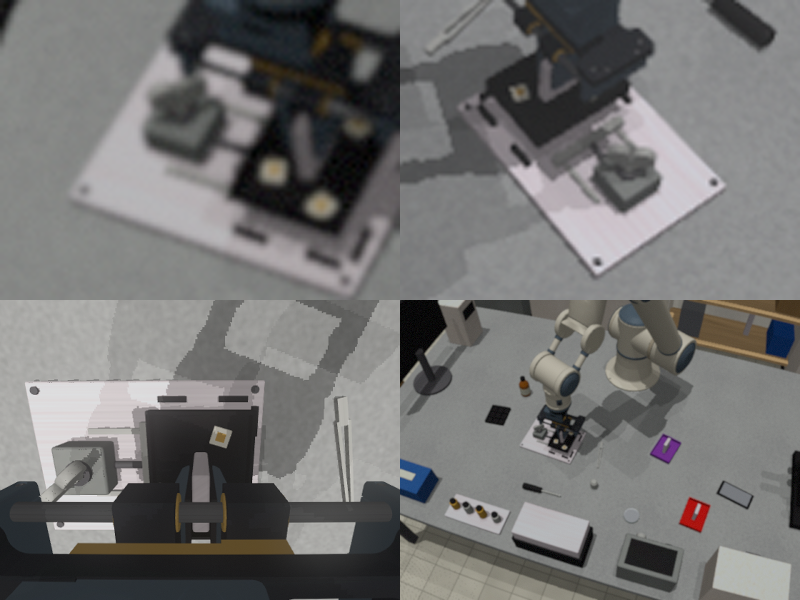

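Both views show the tray level above the nest, with all three chips in it. Lowering it gently.

Request:
carry_out(
  fingers=[0.8,0.8,0.8,0.8,0.8,0.8,0.8,0.8,0.8,0.8,0.8],
  slide=[
    [0,0.05,-0.3],
    [0,0.05,-0.7],
    [0,0.05,-1.2],
    [0,0.05,-1.7],
    [0,0.05,-2.1],
    [0,0.05,-2.4],
    [0,0.05,-2.6],
    [0,0.05,-2.7],
    [0,0.05,-2.8],
    [0,0.05,-2.8],
    [0,0.05,-2.8],
  ],
  spin=[0,0,0,0,0,0,0,0,0,0,0],
)

```text
time: 10.23
tool_pos: [0.5175, -0.1673, 0.2328]
orientation: [-180.0, 0.0, 175.3]
ft_force: [-0.3, 0.8, -2.5]
gripper_width: 0.132
```

Request:
carry_out(
  fingers=[0.8,0.8,0.8,0.8,0.8],
  slide=[
    [0,0,-0.05],
    [0,0,-0.1],
    [0,0,-0.15],
    [0,0,-0.15],
    [0,0,-0.15],
  ],
  spin=[0,0,0,0,0],
)

```text
time: 10.65
tool_pos: [0.5175, -0.1673, 0.2312]
orientation: [-180.0, -0.0, 175.3]
ft_force: [0.3, -0.8, -2.0]
gripper_width: 0.129
```

Request:
carry_out(
  fingers=[0.8,0.8,0.8,0.8],
  slide=[
    [0,0,-0.03],
    [0,0,-0.06],
    [0,0,-0.06],
    [0,0,-0.06],
  ],
  spin=[0,0,0,0],
)

```text
time: 10.98
tool_pos: [0.5175, -0.1673, 0.2307]
orientation: [-180.0, 0.0, 175.3]
ft_force: [-1.1, -0.5, 1.9]
gripper_width: 0.128
```

The force went from -2 to +2 N, so the tray is on the plate. Releasing gently, then rising.

Request:
carry_out(
  fingers=[1.3,1.5,1.8,2.2,3,3.5,4,4,4,4,4,4],
  slide=[
    [0,0,0],
    [0,0,0],
    [0,0,0],
    [0,0,0],
    [0,0,0],
    [0,0,0],
    [0,0,0],
    [0,0,0],
    [0,0,0.5],
    [0,0,1.5],
    [0,0,3],
    [0,0,5],
  ],
  spin=[0,0,0,0,0,0,0,0,0,0,0,0],
)

```text
time: 11.98
tool_pos: [0.5172, -0.1671, 0.2812]
orientation: [180.0, -0.1, 175.3]
ft_force: [0.2, -0.4, -0.8]
gripper_width: 0.44
```

Request:
carry_out(
  fingers=[4,4,4,4,4,4,4,4,4,4,4],
  slide=[
    [0,0,2],
    [0,0,4],
    [0.5,-1,6],
    [1.5,-2.5,8],
    [2.5,-5,9],
    [4,-8,10],
    [5.5,-10.5,10],
    [6,-12,10],
    [6,-12,10],
    [6,-12,10],
    [6,-12,10],
  ],
  spin=[0,0,0,0,0,0,0,0,0,0,0],
)

```text
time: 12.9
tool_pos: [0.5771, -0.2866, 0.381]
orientation: [180.0, -0.0, 175.3]
ft_force: [0.4, 0.4, -0.7]
gripper_width: 0.437
```

Run:
```python
from h import *
import json
s=r.state();c=cal("wrist");im=r.read_camera("wrist");cv2.imwrite("pics/w4.png",im[:,:,::-1])
print(s["time"],s["tool_pos"],s["orientation"],c["xyz"],c["attitude"],s["gripper_width"])
json.dump({k:np.array(v).tolist() for k,v in c.items()},open("w4.json","w"))
cv2.imwrite("pics/w4b.png",cv2.resize(im[40:270,90:440,::-1],(800,526),interpolation=cv2.INTER_CUBIC))
```

```text
12.9 [ 0.57706832 -0.28657839  0.38099692] [ 1.79977310e+02 -1.92175091e-02  1.75290625e+02] [ 0.50130231 -0.28129967  0.36155782] [-1.55038300e+01  4.74448855e-02  8.53108134e+01] 0.43680921360697084
```

View pics/w4b.png

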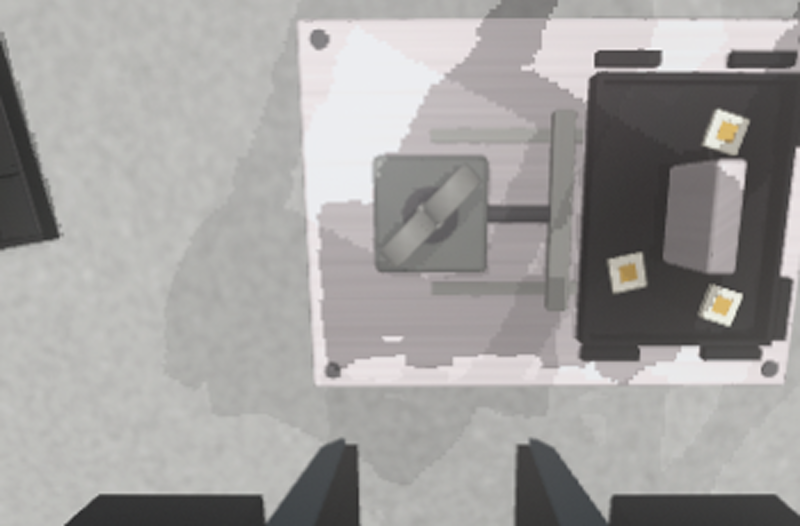

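The tray lies flat within the ribs with three chips in it. The wing runs from about (388,258) to (476,170) in the crop. Now for its angle.

Run:
```python
from m import *
import json
c=json.load(open("w4.json"));k=350/800
a=[onz(c,90+k*u,40+k*v,.082)[:2]*1000 for u,v in((389,255),(475,172))]
d=a[1]-a[0];w=np.degrees(np.arctan2(d[1],d[0]))%180
print(a,np.linalg.norm(d),"mid",(a[0]+a[1])/2,"angle",w,"theta",w-85.33)
# block top centre z .042
print("block",np.mean([onz(c,90+k*u,40+k*v,.042)[:2]*1000 for u,v in((375,156),(486,156),(487,270),(377,270))],axis=0))
p=[onz(c,90+k*u,40+k*v,.03)[:2]*1000 for u,v in((589,73),(578,342))]; S=np.array([511.3,-225.2]);A=np.radians(-4.67);ux=np.array([np.cos(A),np.sin(A)]);uy=np.array([-ux[1],ux[0]])
for q in p: print("tray -y corners in nest",(q-S)@ux,(q-S)@uy-58)
print("wing-edge px check", pix(c,[.5064,-.285,.082]), [90+k*432,40+k*214])
```

```text
[array([ 520.26096316, -301.36973491]), array([ 492.36742841, -266.16402636])] 44.916491344595286 mid [ 506.31419578 -283.76688064] angle 128.38983719982153 theta 43.05983719982153
block [ 507.03720056 -284.16640513]
tray -y corners in nest -58.28543913765665 -49.149121977264684
tray -y corners in nest 59.48733814614237 -47.837345254938484
wing-edge px check [277.31939267 133.88611076] [279.0, 133.625]
```

The tray is centred to within 1 mm. The screw is at about 43° and the wing's yaw is 128.4. Approaching it.

Request:
carry_out(
  fingers=[4,4,4,4,4,4,4,4,4,4],
  slide=[
    [-1,0,0],
    [-2,0,0],
    [-3,0.1,0],
    [-4,0.1,0],
    [-5,0.2,0],
    [-6,0.2,-1],
    [-7.07,0.2,-2.5],
    [-7.07,0.2,-4],
    [-7.07,0.2,-5],
    [-7.07,0.2,-5],
  ],
  spin=[-5,-12,-19,-26,-33,-40,-46.9,-46.9,-46.9,-46.9],
)

```text
time: 13.78
tool_pos: [0.5063, -0.2843, 0.3291]
orientation: [-180.0, -0.2, 128.5]
ft_force: [-0.4, -0.0, -0.3]
gripper_width: 0.439
```

Request:
carry_out(
  fingers=[4,4,4,4,4,4,4],
  slide=[
    [0,0,-2],
    [0,0,-4],
    [0,0,-6],
    [0,0,-7.5],
    [0,0,-8.5],
    [0,0,-8.9],
    [0,0,-8.9],
  ],
  spin=[0,0,0,0,0,0,0],
)

```text
time: 14.37
tool_pos: [0.507, -0.2851, 0.2414]
orientation: [-180.0, -0.0, 128.4]
ft_force: [0.3, -0.0, 1.1]
gripper_width: 0.441
```

Request:
carry_out(
  fingers=[3,2,1,0.6,0.6,0.6,0.6,0.6,0.6,0.6],
  slide=[
    [0,0,0],
    [0,0,0],
    [0,0,0],
    [0,0,0],
    [0,0,0],
    [0,0,0],
    [0,0,0],
    [0,0,0],
    [0,0,0],
    [0,0,0],
  ],
  spin=[0,0,0,0,0,0,0,0,0,0],
  newtons=30,
)

```text
time: 15.2
tool_pos: [0.5078, -0.2848, 0.2422]
orientation: [179.9, 0.1, 128.4]
ft_force: [9.6, 9.4, 1.6]
gripper_width: 0.105
```

```bash
python3 -c "
from h import *
s=r.state();print(s['time'],s['tool_pos'],s['orientation'],s['ft_force'],s['moment'],s['gripper_width']*91)"
```

```text
15.2 [ 0.5077681  -0.28480355  0.24223612] [1.79869089e+02 8.96986671e-02 1.28370782e+02] [9.63764312 9.42393525 1.56438914] [ 1.66382379 -1.73483399 -0.0324184 ] 9.589136710078774
```

The width reads 9.6 mm, so the wing is gripped. There is a 13 N side load along the jaw axis, so I'll relieve it by centring.

Request:
carry_out(
  fingers=[0.6,0.6,0.6,0.6],
  slide=[
    [0.05,0.04,0],
    [0.1,0.08,0],
    [0.1,0.08,0],
    [0.1,0.08,0],
  ],
  spin=[0,0,0,0],
)

```text
time: 15.53
tool_pos: [0.5081, -0.2846, 0.2422]
orientation: [180.0, 0.1, 128.4]
ft_force: [3.0, 1.9, 5.9]
gripper_width: 0.11
```

Request:
carry_out(
  fingers=[0.6,0.6,0.6,0.6,0.6,0.6,0.6,0.6],
  slide=[
    [0.03,0.02,0],
    [0.03,0.02,0],
    [0.03,0.02,0],
    [0.03,0.02,0],
    [0.03,0.02,0],
    [0.03,0.02,0],
    [0.03,0.02,0],
    [0.03,0.02,0],
  ],
  spin=[-2,-6,-10,-15,-20,-25,-30,-30],
)

```text
time: 16.2
tool_pos: [0.5078, -0.2847, 0.2422]
orientation: [-180.0, 0.1, 98.0]
ft_force: [-4.7, -3.0, 8.6]
gripper_width: 0.112
```

```bash
python3 -c "
from h import *
s=r.state();print(s['time'],s['tool_pos'],s['orientation'],s['ft_force'],s['moment'],s['gripper_width']*91)"
```

```text
16.2 [ 0.50782137 -0.28470407  0.24217253] [-1.79982857e+02  5.52262909e-02  9.80396831e+01] [-4.68160827 -2.97264276  8.55133167] [-0.65730959  0.90410772 -0.05684145] 10.160990719176631
```

Request:
carry_out(
  fingers=[0.6,0.6,0.6,0.6,0.6],
  slide=[
    [-0.03,-0.02,0],
    [-0.03,-0.02,0],
    [-0.03,-0.02,0],
    [-0.03,-0.02,0],
    [-0.03,-0.02,0],
  ],
  spin=[-3,-6,-9,-10,-10],
)

```text
time: 16.62
tool_pos: [0.5076, -0.2848, 0.2422]
orientation: [-180.0, 0.0, 88.3]
ft_force: [-4.3, -1.6, 7.5]
gripper_width: 0.111
```

```bash
cat > s.py <<'E'
from h import *
s=r.state();print(s['time'],s['tool_pos'],s['orientation'][2],s['joint_positions'][5],s['ft_force'],s['moment'],s['tau'][5],s['gripper_width']*91)
E
python3 s.py
```

```text
16.6167 [ 0.50756126 -0.28478796  0.24216539] 88.30223772071409 -33.43476103413286 [-4.31087223 -1.59997408  7.4855987 ] [-0.45056693  0.74996867 -0.07691186] 0.863875150680542 10.121714713168803
```

Request:
carry_out(
  fingers=[0.6,0.6,0.6,0.6],
  slide=[
    [0,0,0],
    [0,0,0],
    [0,0,0],
    [0,0,0],
  ],
  spin=[-1,-2,-2.5,-2.5],
)

```text
time: 16.95
tool_pos: [0.5075, -0.2848, 0.2422]
orientation: [-180.0, 0.0, 85.9]
ft_force: [-4.3, -1.1, 7.8]
gripper_width: 0.108
```

```bash
python3 s.py
```

```text
16.95 [ 0.50753076 -0.28476679  0.24216671] 85.85280060759516 -30.982083963152864 [-4.33014202 -1.10485167  7.83050074] [-0.4308982   0.83808228 -0.02121073] 0.3262556064873934 9.867836322710527
```

Request:
carry_out(
  fingers=[0.6,0.6,0.6],
  slide=[
    [0,0,0],
    [0,0,0],
    [0,0,0],
  ],
  spin=[-1,-1,-1],
)

```text
time: 17.2
tool_pos: [0.5075, -0.2848, 0.2422]
orientation: [-180.0, 0.0, 84.9]
ft_force: [-4.4, -0.5, 7.2]
gripper_width: 0.106
```

```bash
python3 s.py
```

```text
17.2 [ 0.50751222 -0.28476775  0.24215145] 84.89642874001682 -30.02401490885566 [-4.35458864 -0.54607537  7.17528903] [-0.42464524  0.79713498  0.26980039] 0.3823673352599144 9.677461865888784
```

Request:
carry_out(
  fingers=[0.6,0.6,0.6],
  slide=[
    [0,0,0],
    [0,0,0],
    [0,0,0],
  ],
  spin=[-1,-1,-1],
)

```text
time: 17.45
tool_pos: [0.5075, -0.2847, 0.2422]
orientation: [-180.0, 0.0, 83.9]
ft_force: [-4.0, -1.1, 8.7]
gripper_width: 0.113
```

```bash
python3 s.py
```

```text
17.45 [ 0.50751637 -0.28474669  0.24215979] 83.91065605929445 -29.03116031450216 [-3.96454401 -1.09082739  8.68446401] [-0.44533704  0.85151906  0.46756069] 0.6154283881187439 10.239077207999443
```

Request:
carry_out(
  fingers=[0.6,0.6,0.6],
  slide=[
    [0,0,0],
    [0,0,0],
    [0,0,0],
  ],
  spin=[-1,-1,-1],
)

```text
time: 17.7
tool_pos: [0.5075, -0.2847, 0.2422]
orientation: [-180.0, 0.0, 82.9]
ft_force: [-4.5, -1.3, 8.4]
gripper_width: 0.12
```

```bash
python3 s.py
```

```text
17.7 [ 0.50752896 -0.28471362  0.24217371] 82.9210137487434 -28.037348611973535 [-4.50872503 -1.29657945  8.40045439] [-0.47796971  0.83141435  0.69035992] 0.8223117515444756 10.918923946782144
```

The stop is clear: resisting moment climbs to 0.69 N·m from about 85.5°, against 0.06 friction. Backing off a quarter turn.

Request:
carry_out(
  fingers=[0.6,0.6,0.6,0.6,0.6,0.6,0.6,0.6,0.6,0.6,0.6],
  slide=[
    [0,0,0],
    [0,0,0],
    [0,0,0],
    [0,0,0],
    [0,0,0],
    [0,0,0],
    [0,0,0],
    [0,0,0],
    [0,0,0],
    [0,0,0],
    [0,0,0],
  ],
  spin=[2,6,11,16,21,26,31,36,40,42,42],
)

```text
time: 18.62
tool_pos: [0.5081, -0.2846, 0.2422]
orientation: [180.0, 0.1, 125.0]
ft_force: [2.5, 2.0, 5.7]
gripper_width: 0.111
```

```bash
python3 s.py
```

```text
18.6167 [ 0.50807988 -0.28456476  0.24216113] 125.03842220012379 -70.17751562028691 [2.52180318 1.97066147 5.6521467 ] [ 0.31078782 -0.30830086  0.11528981] -1.5017030015587807 10.136065999370995
```

Request:
carry_out(
  fingers=[0.6,0.6,0.6,0.6,0.6,0.6,0.6,0.6,0.6,0.6,0.6,0.6],
  slide=[
    [0,0,0],
    [0,0,0],
    [0,0,0],
    [0,0,0],
    [0,0,0],
    [0,0,0],
    [0,0,0],
    [0,0,0],
    [0,0,0],
    [0,0,0],
    [0,0,0],
    [0,0,0],
  ],
  spin=[3,8,13,18,23,28,33,38,43,47,50.5,50.5],
)

```text
time: 19.62
tool_pos: [0.5084, -0.2839, 0.2422]
orientation: [180.0, 0.1, 175.6]
ft_force: [8.2, 10.0, 5.7]
gripper_width: 0.111
```

Request:
carry_out(
  fingers=[0.6,0.6,0.6],
  slide=[
    [0,0,0],
    [0,0,0],
    [0,0,0],
  ],
  spin=[0,0,0],
)

```text
time: 19.87
tool_pos: [0.5084, -0.2839, 0.2422]
orientation: [180.0, 0.1, 175.4]
ft_force: [6.7, 10.5, 6.6]
gripper_width: 0.11
```

```bash
python3 s.py
python3 - <<'E'
from h import *
a=r.read_camera("scene")[:,:,::-1];b=r.read_camera("side")[:,:,::-1];w=r.read_camera("wrist")[:,:,::-1]
f=lambda i:cv2.resize(i,(400,300),interpolation=cv2.INTER_CUBIC)
cv2.imwrite("pics/c5.png",np.vstack([np.hstack([f(a[155:230,150:250]),f(b[225:330,250:390])]),np.hstack([f(w),f(a)])]))
E
```

```text
19.8667 [ 0.50841812 -0.28390232  0.2421601 ] 175.37300374207913 -120.52306579602245 [ 6.74649354 10.46447078  6.63468547] [ 1.88841075 -1.35334286  0.06933947] 0.04059700760990381 10.018461461171967
```

View pics/c5.png

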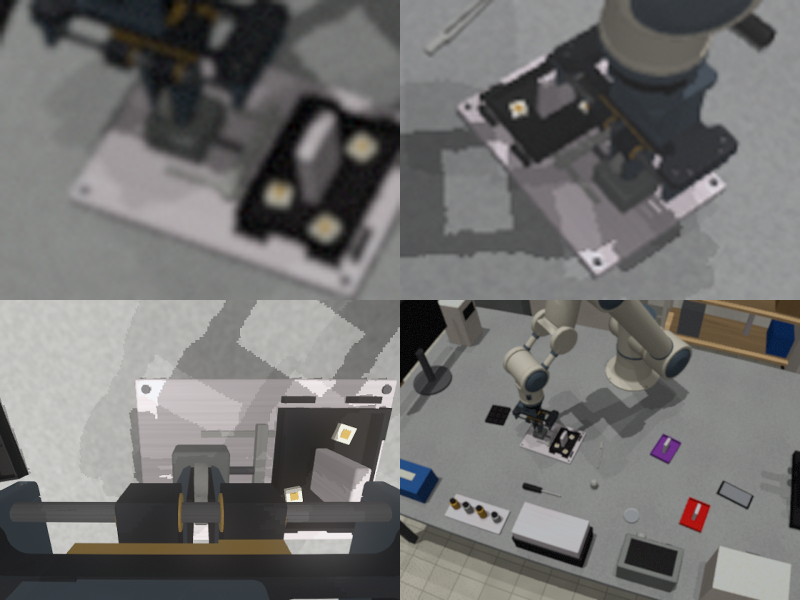

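The tray is in the nest with its chips, and the wing is gripped at yaw 175.4, along the nest's x axis. I'll relieve the small side load and settle.

Request:
carry_out(
  fingers=[0.6,0.6,0.6,0.6,0.6,0.6,0.6,0.6],
  slide=[
    [0.02,0.03,0],
    [0.04,0.06,0],
    [0.05,0.08,0],
    [0.05,0.08,0],
    [0.05,0.08,0],
    [0.05,0.08,0],
    [0.05,0.08,0],
    [0.05,0.08,0],
  ],
  spin=[0,0,0,0,0,0,0,0],
)

```text
time: 20.68
tool_pos: [0.5086, -0.2836, 0.2422]
orientation: [-180.0, 0.1, 175.4]
ft_force: [2.7, 3.3, 6.5]
gripper_width: 0.109
```

```bash
python3 s.py; python3 -c "
from h import *
print(r.hand_in())"
```

```text
20.6833 [ 0.50861026 -0.28362152  0.24215475] 175.3810704062025 -120.42873674036491 [2.71293523 3.28021244 6.47712279] [ 0.66186917 -0.52812291  0.034016  ] 0.051227789372205734 9.88024949309304
the job is handed in; nothing more can be done
None
```

I finished the job and handed it in at about 21 s of the 59 s allowed; it reported no verdict.

- **Tray:** I lifted it by its fin, carried it level, and lowered it until I felt contact before letting go. The wrist view after release showed it flat, centred in the nest to within about 1 mm, with all three chips inside. The final camera views agree, though in the last wrist and side views the gripper hides part of the tray.
- **Thumbscrew:** I turned it clockwise from about 43° to its stop. The stop showed up at a tool yaw of about 85.5°, where the resisting moment rose to 0.69 N·m (friction is about 0.06). I then backed it off to 175.4°, which is 90° from the seat as measured from the images.
- **At hand-in:** the gripper was holding the wing still at 9.9 mm opening (the wing is 10 mm thick). A small side load of about 4 N and a vertical load of about 6.5 N remained.
- **Disagreement:** the screw axis I felt while gripping was about 2 mm from where the images put it. I corrected for that by watching the side force.
- **Bystanders:** none were touched as far as I could see. I judged this by eye from the final views and did not measure their positions again.

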